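Clear and pry open the gauge case

ROBOT

A 6-joint arm with a two-finger parallel gripper is mounted at the origin on the work surface. World frame = base frame: x ahead of the robot, y to its left, z up, the work surface at z = 0. Lengths are in m, angles in degrees, forces in N, time in s.
With the tool pointing down it reaches from about 0.4 to 0.825 m from the base axis. Payload 7 kg.
Tool frame: the origin (TCP) lies midway between the tips of the shut fingers; the grasp point (between the pads) lies 19 mm behind it; y points along the fingers, z is the direction in which the jaws open and shut, and the axes are right-handed (so a half turn about y gives the same grasp; the last joint's range is limited). The gripper opens to 88 mm and grips with 3 to 60 N. Pads are 19 mm wide; open, the fingers measure 130 mm over their backs; the gripper's body (78 mm by 193 mm) begins 47 mm behind the grasp point.
Start: joints at [80.22, 20.546, 0.682, 0, -70.136, -16.507], TCP at [0.299, 0.605, 0.188] pointing down, gripper open.
Joint ranges: [-176.03, 176.03], [-82.01, 121.73], [-58.28, 71.71], [-173.87, 95.51], [-174.79, -0.11], [-173.66, 173.66]. Speed limits (degrees/s): [136.94, 136.94, 172.46, 180, 180, 180].

INTERFACE

Orientations are given as [roll, pitch, yaw] about the fixed x, y, z axes, in that order (R = Rz(yaw) Ry(pitch) Rx(roll)).
In Python, from plant import ctrl gives the robot as it stands.
- The arm moves only by the tool step_arm, never from a script. Its argument "rows" is a list that holds one entry, the list of rows, each a list of 7 numbers: the gripper command: -1 is shut, 1 is fully open, values between are in proportion, then the shift along the world's x, y, z in cm, then the turn, a rotation vector about the world's x, y, z in degrees. In form: [[[fingers, tx, ty, tz, rx, ry, rz], ...]]. A call has 1 to 12 rows; each row shifts and turns the commanded pose from where the row before left it; what a row does not reach is not made up. A row lasts 1/8 s, in which the tool goes at most 62.5 mm and 10.7 degrees, less where a joint would pass 70% of its speed; a pose out of reach is approached as far as the arm can. A call is refused whole if a number of a shift passes 6.25 or a number of a turn 10.7, either way. A call with a gripper value outside its range is refused whole. The fingers move at their own pace and stop on an object; the grip force is fixed at half the most. Time passes only in rows, so rows that do not move let the fingers close. It gives the time, the measured TCP pose, the force and the opening at its end, in the units of the state.
- ctrl.get_obs(): the state, without advancing time (a new reading comes with each control period).
- ctrl.snapshot(name): name is "scene" or "top"; returns the picture (400x640x3 uint8, blue, green, red); there is no depth.
- ctrl.camera_params(name): a dict with "vertical_fov" (degrees; the focal length in pixels is half the picture's height over the tangent of half this angle, whatever the lens; pixels are square), "cx", "cy" (the principal point, pixels), "rvec" (rotation vector, rad) and "tvec" (3), from world to camera coordinates, as OpenCV has them. Camera axes: x right, y down, z forward; pixel columns grow to the right and rows downward; lengths in m; the calibration is good to about 2 mm. A picture is of the moment at which its call begins. camera_params takes no time and is no camera call.
- ctrl.close_job(): hands the job in, once; it reports no verdict.
The state is a dict: "clock": time; "joint_pos": joint angles; "qvel": joint speeds; "tau": joint torques, N m; "tool_pos": TCP position; "orientation": TCP orientation; "force": force on the tool from outside, world axes, zero at the start; "moment": the same for the moment, N m; "opening": finger opening in m.
Only numpy, scipy, OpenCV 4.12 (cv2) and the standard library are available. Lean on these libraries where they do the work, as an engineer would, in place of code of your own. Each camera call takes 0.05 s, during which the arm holds its last target. There are 200 camera calls.

TASK

Open the gauge case. The blue block is standing on its lid: move it to the black granite plate first and set it down gently, upright and wholly on the plate. Then lever the lid up with the blade of the orange-handled pry tool until the lid stands fully open, and lay the tool back on the green mat, leaving everything else where it is.

Things in the scene. Friction and masses are not known exactly. Their poses are not given: they have to be found in the camera images.
- case: Grey gauge case fixed to the table, 130 (x) by 170 (y) by 40 tall, white lid on top. Origin: centre of its underside. Its front is its -x side, towards the robot. A solid ledge 28 tall runs along the front (case x -83 to -65) under the lid's overhanging lip; the slot for the blade, between ledge top (28 above the table) and lip underside (40), is 12 high and 12 deep.
- lid (a joint): Hinge angle of the lid in rad: 0 shut, 1.57 upright, 1.8 stop (leaning back). The hinge is along the case's far (+x) top edge; stiff, so the lid stays where it is left. About 1.5 to 3 N at the lip lifts it.
- lid_lip (a point): Middle of the lid's front edge, on its underside; moves with the lid. When shut it is at case x = -77, 40 above the table. The lid is a flat white plate 142 (x) by 174 (y) by 6 thick, top face 46 above the table when shut, with a thin red stripe along the lip; it overhangs the case's front wall by 12.
- lid_hinge (a point): Middle of the lid's hinge axis: case x = +65, y = 0, 43 above the table. The axis is parallel to the case's y.
- block: Blue steel setting block, 60 (x) by 45 (y) by 50 tall, with a slot 17 wide and 14 deep along x in its top; about 0.6 kg, loose, standing on the shut lid. Origin at the centre of its underside, z up. Grip it across its 45 width.
- plate: Black granite plate fixed to the table, 160 by 160 by 20 tall, to the left or right of the case. Origin at the centre of its underside; its top is 20 above the table.
- mat: Thin green mat fixed to the table, 280 (x) by 130 (y) by 3 thick, on the other side of the case. Origin at the centre of its underside. The pry tool lies on it.
- pry: Loose pry tool, 0.09 kg: orange handle 110 long, 18 by 18 in section, and a flat steel blade 18 wide (y) and 2 thick (z), on the handle's axis, which sticks out 75 from the handle's +x end. Origin at the centre of the handle, on its axis (9 above the mat's top as it lies); x points along the tool towards the blade's tip, z up (blade flat).
- pry_grip (a point): Point on the axis of the tool's handle, 15 ahead of the handle's centre, close to the tool's centre of mass: a good place to grip across the 18 width.
- pry_tip (a point): Middle of the blade's straight end, 130 ahead of the handle's centre (115 ahead of pry_grip), on the tool's axis.
- ring_gauge: Bystander: steel ring, 64 outer diameter, 22 tall, origin at the centre of its underside.
- bracket: Bystander: small aluminium L bracket, 60 by 40, 40 tall, origin at the centre of its underside.
- plug_gauge: Bystander: steel plug gauge standing upright, 44 diameter at the foot, 68 tall, origin at the centre of its underside.
- loupe: Bystander: black eye loupe, 42 diameter, 38 tall, origin at the centre of its underside.
Not all that is in view belongs to the job. Of the things that look like the block, the largest one is meant.

How it is judged (in metres and radians):
On the way, in this order (a step that is already met when the one before it is completed fails the run):
1. the blue block stands upright on the granite plate, let go (x of block in the frame of plate between -0.055 and 0.055 m and y of block in the frame of plate between -0.055 and 0.055 m and z of block in the frame of plate between 0.015 and 0.026 m and angle between block's own z axis and vertical below 0.1 rad and contact force between the fingers and block below 0.1 N and linear speed of block below 0.03 m/s), for 0.2 s.
2. the lid is raised past 0.3 rad by the pry tool, which is touching it (value of joint lid above 0.3 rad and contact force between pry and lid above 0.1 N), for 0.04 s.
At the end, for the whole second after the job is handed in: The lid is open more than 1.35 rad and still; the block stands upright (0.1 rad) on the granite plate, centre within 55 mm of the plate's along both its axes; the pry tool lies at rest on the mat, handle centre over the mat and under 25 mm high (value of joint lid above 1.35 rad and velocity of joint lid below 0.05 rad/s and x of block in the frame of plate between -0.055 and 0.055 m and y of block in the frame of plate between -0.055 and 0.055 m and z of block in the frame of plate between 0.015 and 0.026 m and angle between block's own z axis and vertical below 0.1 rad and x of pry in the frame of mat between -0.14 and 0.14 m and y of pry in the frame of mat between -0.065 and 0.065 m and z of pry in the frame of mat below 0.025 m and linear speed of each of pry, block below 0.03 m/s); the robot touches nothing.
It fails at once if the fingers lift the shut lid: they push on it with more than 2 N while it is between 0.03 and 0.3 rad (contact force between the fingers and lid above 2 N and value of joint lid between 0.03 and 0.3 rad).
It fails at once if the block is dropped (falls freely faster than 0.6 m/s, about 18 mm) (linear speed of block above 0.6 m/s and contact force between block and anything else below 0.05 N).
It fails at once if the pry tool is dropped (falls freely faster than 1 m/s, about 50 mm) (linear speed of pry above 1 m/s and contact force between pry and anything else below 0.05 N).
It fails at once if a bystander (ring, bracket, plug gauge, loupe) is moved more than 30 mm (distance of any of ring_gauge, bracket, plug_gauge, loupe from where it was at the start of the episode above 0.03 m).
It also fails if it takes over 67 s, if anything falls off the work surface, if the arm or the gripper's body presses on something with over 40 N, if the wrist force passes 120 N, or if a joint passes its speed limit or range.

## Working session

There is one attempt and no reset: what is moved stays moved. The work goes in short steps, Python scripts to look and compute and a tool call to move; the robot and the scene stay as the last step left them, time stands still between calls to the robot, and variables do not carry over. Pictures are saved under pics/ and viewed, about 8 in all and at most 12, crops included, and the job is handed in when it is done.

Besides the shell and the picture viewer there is one more tool, called as name(argument=value, ...), one argument or row to a line, values as JSON. step_arm: Moves the arm, as the interface text tells. Its arguments: {"type":"object","properties":{"rows":{"type":"array"}},"required":["rows"]}

```bash
mkdir -p pics; ls; cat > h.py <<'E'
import numpy as np, cv2
from plant import ctrl
def cam(n):
    p=ctrl.camera_params(n); f=200/np.tan(np.radians(p["vertical_fov"])/2)
    K=np.array([[f,0,p["cx"]],[0,f,p["cy"]],[0,0,1.]])
    R=cv2.Rodrigues(np.array(p["rvec"],float))[0]; t=np.array(p["tvec"],float).ravel()
    return K,R,t
def ray(n,uv,z):
    K,R,t=cam(n); uv=np.atleast_2d(np.array(uv,float))
    d=(np.linalg.inv(K)@np.c_[uv,np.ones(len(uv))].T).T@R; c=-R.T@t
    return c+d*((z-c[2])/d[:,2])[:,None]
def proj(n,X):
    K,R,t=cam(n); q=(np.atleast_2d(X)@R.T+t)@K.T; return q[:,:2]/q[:,2:]
E
python3 - <<'E'
from h import *
for n in("scene","top"):
    cv2.imwrite(f"pics/{n}0.png",ctrl.snapshot(n)); p=ctrl.camera_params(n); K,R,t=cam(n); print(n,p,-R.T@t)
print(ctrl.get_obs())
E
```

```text
pics
scene {'vertical_fov': 56.15906815417134, 'cx': 319.5582625907406, 'cy': 206.915512314071, 'rvec': array([ 1.32665577,  2.01439447, -1.04506867]), 'tvec': array([ 0.18677929, -0.23943252,  1.33285025])} [1.20194363 0.31266236 0.57120747]
top {'vertical_fov': 43.8387364711576, 'cx': 316.88435868252225, 'cy': 203.20380913607028, 'rvec': array([ 2.14340312, -2.10639719,  0.17839684]), 'tvec': array([0.01642789, 0.51755257, 1.25574162])} [0.28874733 0.01174226 1.32721688]
{'clock': 0.1, 'joint_pos': array([ 8.02187274e+01,  2.05840510e+01,  6.39394489e-01, -1.84021602e-02,
       -7.01362371e+01, -1.65060515e+01]), 'qvel': array([-0.07794807, -0.11243612,  0.16607905, -0.0020793 , -0.11636107,
       -0.00458408]), 'tau': array([-1.00584268e-03, -5.84162629e+01,  2.93749255e+01,  7.01528192e+00,
        1.01769750e-02, -5.30479656e-05]), 'tool_pos': array([0.29875365, 0.60473318, 0.18755417]), 'orientation': array([-8.99175243e+01,  6.39792909e-03,  1.53706415e+02]), 'force': array([-0.31158836, -0.63959441, -0.06261898]), 'moment': array([ 4.64970837e-05,  2.60963216e-02, -4.92031558e-03]), 'opening': 0.08747544840418157}
```

View pics/top0.png

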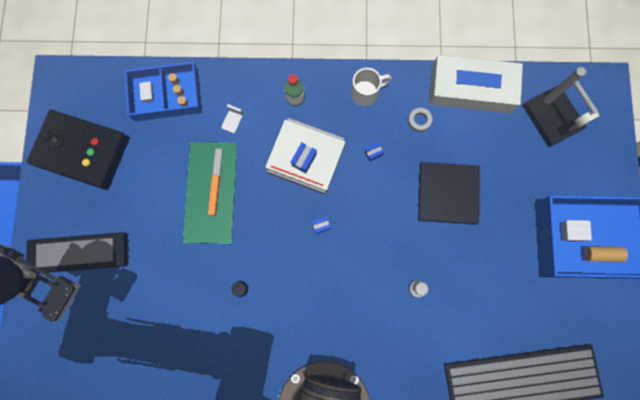

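View pics/scene0.png

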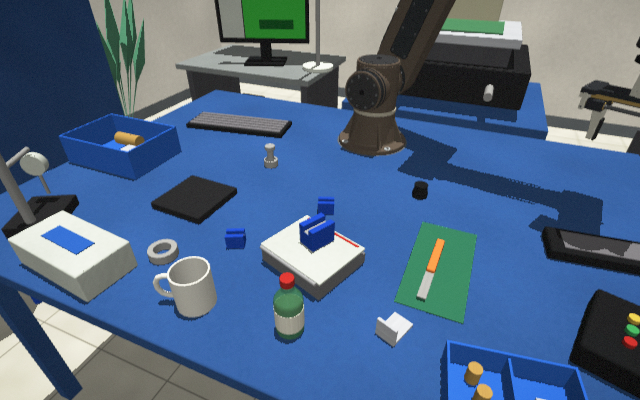

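Top view: the case is near (305,155), with the block on its lid at (304,156). The plate is at (449,193). The mat is at (210,192), with the tool's handle at about (213,195) and its tip at about (218,150).

```bash
python3 - <<'E'
from h import *
im=cv2.imread("pics/top0.png"); b,g,r=[im[:,:,i].astype(int) for i in range(3)]
def big(m,x0,y0,x1,y1):
    k=np.zeros(m.shape,np.uint8); k[y0:y1,x0:x1]=m[y0:y1,x0:x1]
    c=max(cv2.findContours(k,cv2.RETR_EXTERNAL,cv2.CHAIN_APPROX_NONE)[0],key=cv2.contourArea); return c[:,0,:].astype(float)
def rep(name,c,z):
    P=ray("top",c,z)[:,:2]; rc=cv2.minAreaRect((P*1000).astype(np.float32)); bx=cv2.boxPoints(rc)
    print(name,np.round(rc[0],1),np.round(rc[1],1),"edge angs",[round(float(np.degrees(np.arctan2(*(bx[(i+1)%4]-bx[i])[::-1]))),1) for i in (0,1)], bx.round(0).tolist())
red=(r>120)&(g<90)&(b<90)
rep("lid",big(((r>130)&(g>130))|red,255,105,350,200),.046)
rep("stripe",big(red,255,150,350,200),.046)
rep("plate",big((b<60),400,150,500,235),.02)
rep("mat",big(((g>b+10))|((r>g+40)),170,130,250,250),.003)
rep("handle",big((r>g+50)&(r>150),190,140,240,230),.021)
rep("blade",big((abs(r-g)<25)&(r>90),190,140,240,190),.013)
lid=cv2.convexHull(big(((r>130)&(g>130)),255,105,350,200).astype(np.float32))
k=np.zeros(b.shape,np.uint8); cv2.fillConvexPoly(k,lid.astype(int),1)
k=cv2.erode(k,np.ones((5,5),np.uint8)); m=(k>0)&(b>r+40); rep("block",big(m,255,105,350,200),.09)
t=cv2.resize(im[100:260,160:360],None,fx=4,fy=4,interpolation=cv2.INTER_CUBIC)[:600]
cv2.imwrite("pics/topc.png",t)
E
```

```text
lid [649.9  59.4] [176.5 158.2] edge angs [-19.9, 70.1] [[546.0, 3.0], [694.0, -50.0], [754.0, 116.0], [606.0, 169.0]]Traceback (most recent call last):
  File "<stdin>", line 11, in <module>
  File "<stdin>", line 5, in big
ValueError: max() iterable argument is empty
```

```bash
python3 - <<'E'
from h import *
im=cv2.imread("pics/top0.png"); b,g,r=[im[:,:,i].astype(int) for i in range(3)]
def big(m,x0,y0,x1,y1):
    k=np.zeros(m.shape,np.uint8); k[y0:y1,x0:x1]=m[y0:y1,x0:x1]
    c=max(cv2.findContours(k,cv2.RETR_EXTERNAL,cv2.CHAIN_APPROX_NONE)[0],key=cv2.contourArea,default=np.zeros((1,1,2))); return c[:,0,:].astype(float)
def rep(name,c,z):
    P=ray("top",c,z)[:,:2]; rc=cv2.minAreaRect((P*1000).astype(np.float32)); bx=cv2.boxPoints(rc)
    print(name,np.round(rc[0],1),np.round(rc[1],1),"edge angs",[round(float(np.degrees(np.arctan2(*(bx[(i+1)%4]-bx[i])[::-1]))),1) for i in (0,1)], bx.round(0).tolist())
rep("stripe",big((r>g+40)&(r>b+30),255,150,350,200),.046)
rep("plate",big((b<70),400,150,500,235),.02)
rep("mat",big((g>b+10)|(r>g+30)|((abs(r-g)<25)&(r>90)),170,130,250,250),.003)
rep("handle",big((r>g+50)&(r>150),190,140,240,230),.021)
rep("blade",big((abs(r-g)<25)&(r>90),190,140,240,190),.013)
lid=cv2.convexHull(big(((r>130)&(g>130)),255,105,350,200).astype(np.float32))
k=np.zeros(b.shape,np.uint8); cv2.fillConvexPoly(k,lid.astype(int),1)
k=cv2.erode(k,np.ones((5,5),np.uint8)); m=(k>0)&(b>r+40); rep("block",big(m,255,105,350,200),.09)
# scene ray estimates for same
t=cv2.resize(im[110:210,240:360],None,fx=5,fy=5,interpolation=cv2.INTER_CUBIC)
cv2.imwrite("pics/topc.png",t)
E
```

```text
stripe [591.2  80.8] [144.9   6.1] edge angs [-19.8, 70.2] [[564.0, 14.0], [570.0, 12.0], [619.0, 148.0], [613.0, 150.0]]
plate [ 588.4 -358.8] [94.3 88.1] edge angs [-2.2, 87.8] [[543.0, -404.0], [631.0, -408.0], [634.0, -313.0], [546.0, -310.0]]
mat [552.5 317.4] [126.7 276.7] edge angs [-0.6, 89.4] [[413.0, 255.0], [690.0, 253.0], [691.0, 379.0], [415.0, 382.0]]
handle [541.  304.2] [ 18.6 107.5] edge angs [-2.9, 87.1] [[487.0, 298.0], [594.0, 292.0], [595.0, 311.0], [488.0, 316.0]]
blade [625.1 300.7] [20.9 89.9] edge angs [-2.6, 87.4] [[580.0, 292.0], [670.0, 288.0], [670.0, 309.0], [581.0, 313.0]]
block [630.9  62.8] [49.4 65.9] edge angs [-26.4, 63.6] [[590.0, 55.0], [649.0, 26.0], [671.0, 70.0], [612.0, 100.0]]
```

View pics/topc.png

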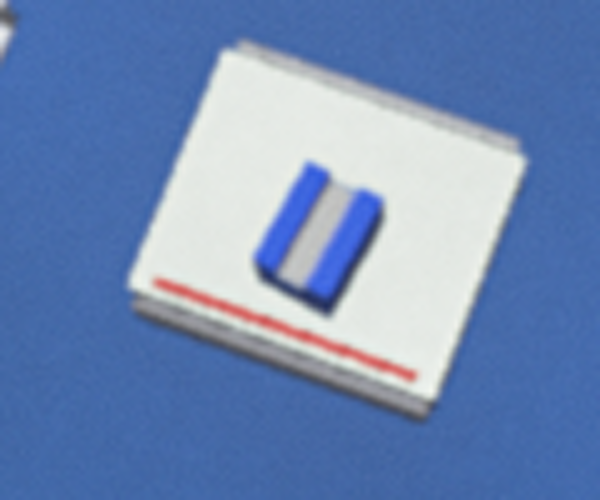

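```bash
python3 - <<'E'
from h import *
def px(c): return (np.array(c,float)+.5)/5-.5+[240,110]
L=ray("top",px([(222,48),(527,157),(435,402),(130,288)]),.046); B=ray("top",px([(311,160),(385,198),(330,299),(257,260)]),.096)
for P in(L,B):
    print(P[:,:2].round(4).tolist(),P.mean(0).round(4),[np.linalg.norm(P[i]-P[i-1]).round(4) for i in range(4)],[np.degrees(np.arctan2(*(P[a]-P[c])[1::-1])).round(1) for a,c in((0,3),(1,2),(0,1),(3,2))])
yaw=np.radians(-20); x=np.array([np.cos(yaw),np.sin(yaw)])
print("case origin",L.mean(0)[:2]+.006*x,"lip",L.mean(0)[:2]-.071*x)
# plate corners via brightness
im=cv2.imread("pics/top0.png"); g=im.max(2)
m=np.zeros(g.shape,np.uint8); m[150:235,400:500]=g[150:235,400:500]<75
c=max(cv2.findContours(m,cv2.RETR_EXTERNAL,cv2.CHAIN_APPROX_NONE)[0],key=cv2.contourArea)[:,0,:].astype(float)
print(cv2.minAreaRect((ray("top",c,.02)[:,:2]*1000).astype(np.float32)), cv2.boundingRect(c.astype(np.float32)), im[190,415:425].tolist())
E
```

```text
[[0.7461, 0.1184], [0.6876, -0.0468], [0.5529, 0.0005], [0.612, 0.1633]] [0.6496 0.0589 0.046 ] [np.float64(0.1415), np.float64(0.1753), np.float64(0.1427), np.float64(0.1732)] [np.float64(-18.5), np.float64(-19.3), np.float64(70.5), np.float64(70.1)]
[[0.6686, 0.0666], [0.649, 0.0282], [0.5952, 0.0552], [0.6151, 0.093]] [0.632  0.0608 0.096 ] [np.float64(0.0597), np.float64(0.0432), np.float64(0.0602), np.float64(0.0427)] [np.float64(-26.2), np.float64(-26.7), np.float64(62.9), np.float64(62.2)]
case origin [0.65527517 0.05682543] lip [0.58291884 0.08316098]
((556.17578125, -325.74884033203125), (157.3270263671875, 156.23216247558594), 87.10319519042969) (419, 163, 60, 61) [[172, 106, 65], [171, 102, 62], [168, 103, 66], [129, 80, 52], [73, 49, 36], [60, 50, 46], [73, 66, 63], [74, 66, 63], [73, 66, 62], [77, 68, 66]]
```

step_arm(
  rows=[
    [[1,2.8,-4.5,0,0,0,0],[1,2.8,-4.5,0,0,0,0],[1,2.8,-4.5,0,0,0,0],[1,2.8,-4.5,0,0,0,0],[1,2.8,-4.5,0,0,0,0],[1,2.8,-4.5,0,0,0,0],[1,2.8,-4.5,0,0,0,0],[1,2.8,-4.5,0,0,0,0],[1,2.8,-4.5,0,0,0,0],[1,2.8,-4.5,0,0,0,0],[1,2.8,-4.5,0,0,0,0],[1,2.5,-4.9,0,0,0,0]],
  ],
)

```text
clock: 1.6
tool_pos: [0.6325, 0.0597, 0.1879]
orientation: [-90.0, -0.0, 153.7]
force: [1.8, 0.5, 0.5]
opening: 0.0876
```

step_arm(
  rows=[
    [[1,0,0.1,-4,0,0,0],[1,0,0,-4,0,0,0],[1,0,0,-2.5,0,0,0],[1,0,0,-1.5,0,0,0],[1,0,0,-1.3,0,0,0],[1,0,0,0,0,0,0],[-1,0,0,0,0,0,0],[-1,0,0,0,0,0,0],[-1,0,0,0,0,0,0],[-1,0,0,0,0,0,0]],
  ],
)

```text
clock: 2.85
tool_pos: [0.6321, 0.0622, 0.0557]
orientation: [-90.0, 0.0, 153.7]
force: [0.3, -0.2, 0.3]
opening: 0.0533
```

step_arm(
  rows=[
    [[-1,0,0,0,0,0,0],[-1,0,0,0,0,0,0],[-1,0,0,0,0,0,0],[-1,0,0,0.3,0,0,0],[-1,0,0,1,0,0,0],[-1,0,0,3,0,0,0],[-1,0,0,3,0,0,0],[-1,0,0,0,0,0,0]],
  ],
)

```text
clock: 3.85
tool_pos: [0.6333, 0.0622, 0.1307]
orientation: [-90.2, 0.2, 153.7]
force: [-0.3, -0.5, -8.2]
opening: 0.0439
```

step_arm(
  rows=[
    [[-1,-0.4,-1.9,0,0,0,0],[-1,-0.8,-3.9,0,0,0,0],[-1,-0.8,-3.9,0,0,0,0],[-1,-0.8,-3.9,0,0,0,0],[-1,-0.8,-3.9,0,0,0,0],[-1,-0.8,-3.9,0,0,0,0],[-1,-0.8,-3.9,0,0,0,0],[-1,-0.8,-3.9,0,0,0,0],[-1,-0.8,-3.9,0,0,0,0],[-1,-0.6,-3.7,0,0,0,0],[-1,-0.3,-2.0,0,0,0,0],[-1,0,0,0,0,0,0]],
  ],
)

```text
clock: 5.35
tool_pos: [0.5532, -0.3271, 0.1266]
orientation: [-90.0, -0.2, 153.6]
force: [-0.4, 0.6, -6.9]
opening: 0.0438
```

step_arm(
  rows=[
    [[-1,0,0,-3,0,0,0],[-1,0,0,-3,0,0,0],[-1,0,0,-2,0,0,0],[-1,0,0,-0.8,0,0,0],[-1,0,0,-0.4,0,0,0],[-1,0,0,-0.3,0,0,0],[-1,0,0,0,0,0,0]],
  ],
)

```text
clock: 6.22
tool_pos: [0.5552, -0.3258, 0.0338]
orientation: [-90.0, 0.0, 153.7]
force: [-0.7, -0.8, -6.4]
opening: 0.0435
```

step_arm(
  rows=[
    [[-1,0,0,-0.2,0,0,0],[-1,0,0,-0.2,0,0,0],[-1,0,0,0,0,0,0],[-1,0,0,0,0,0,0]],
  ],
)

```text
clock: 6.72
tool_pos: [0.5553, -0.3259, 0.03]
orientation: [-90.0, 0.0, 153.7]
force: [-1.5, 2.7, 1.2]
opening: 0.0433
```

Contact. I'll release and go up.

step_arm(
  rows=[
    [[-0.5,0,0,0,0,0,0],[0.4,0,0,0,0,0,0],[1,0,0,0,0,0,0],[1,0,0,0,0,0,0],[1,0,0,0,0,0,0],[1,0,0,0,0,0,0],[1,0,0,1,0,0,0],[1,0,0,4,0,0,0],[1,0,0,5,0,0,0],[1,0,0,5,0,0,0],[1,0,0,0,0,0,0]],
  ],
)

```text
clock: 8.1
tool_pos: [0.5576, -0.3271, 0.1855]
orientation: [-90.0, 0.5, 153.7]
force: [-0.1, -0.9, -0.8]
opening: 0.0879
```

step_arm(
  rows=[
    [[1,0.1,4.0,0,0,0,2],[1,0.1,5.5,0,0,0,2],[1,0.1,5.5,0,0,0,2],[1,0.1,5.5,0,0,0,2],[1,0.1,5.5,0,0,0,2],[1,0.1,5.5,0,0,0,2],[1,0.1,5.5,0,0,0,2],[1,0.1,5.5,0,0,0,2],[1,0.1,5.5,0,0,0,2],[1,0.1,5.5,0,0,0,2],[1,0.1,5.5,0,0,0,2],[1,0.1,4.0,0,0,0,1.6]],
  ],
)

```text
clock: 9.6
tool_pos: [0.5665, 0.3063, 0.1792]
orientation: [-90.0, -0.0, 177.4]
force: [0.3, -0.1, 0.5]
opening: 0.0876
```

step_arm(
  rows=[
    [[1,0,0,-2,0,0,0],[1,0,0,-4,0,0,0],[1,0,0,-2,0,0,0],[1,0,0,0,0,0,0],[1,0,0,0,0,0,0]],
  ],
)

```text
clock: 10.22
tool_pos: [0.5675, 0.3044, 0.1004]
orientation: [-90.0, 0.1, 177.3]
force: [0.4, -1.0, 0.9]
opening: 0.0878
```

```bash
python3 - <<'E'
from h import *
o=ctrl.get_obs(); print(o["tool_pos"],o["orientation"],o["joint_pos"].round(1))
a=ctrl.snapshot("top"); s=ctrl.snapshot("scene"); cv2.imwrite("pics/t1.png",a); cv2.imwrite("pics/s1.png",s)
t=cv2.resize(a[110:260,160:300],None,fx=4,fy=4); u=cv2.resize(s[150:350,350:500],None,fx=3,fy=3)
cv2.imwrite("pics/c1.png",cv2.copyMakeBorder(u,0,0,0,0,0)); 
w=np.zeros((600,800,3),np.uint8); u=cv2.resize(s[100:340,140:500],None,fx=1.25,fy=1.25)
w[:300,:450]=u; w[300:,:350]=cv2.resize(a[110:260,140:315],None,fx=2,fy=2); w[300:,350:]=cv2.resize(a[120:240,380:560],(450,300)); cv2.imwrite("pics/c1.png",w)
E
```

```text
[0.5675131  0.30444261 0.10044335] [-9.00330787e+01  6.10149447e-02  1.77323883e+02] [ 45.6  21.4 -10.2   0.  -58.4  41.8]
```

View pics/c1.png

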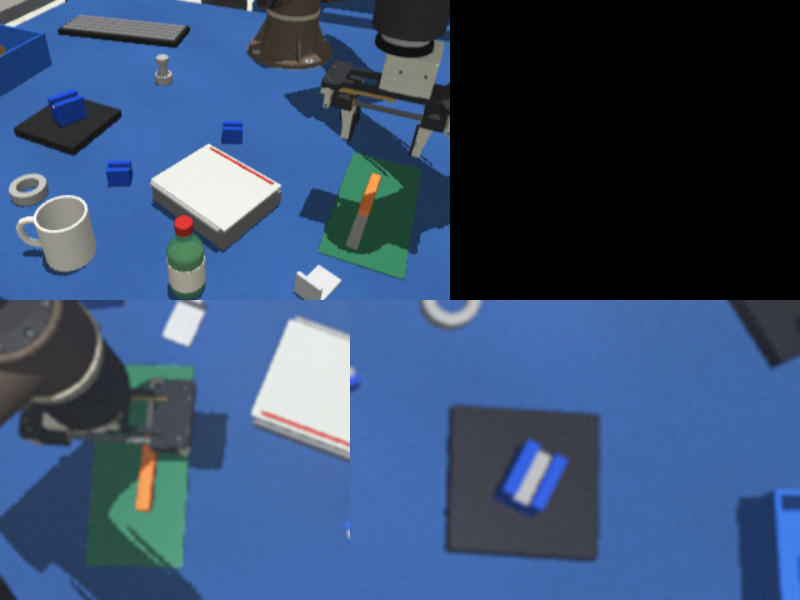

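The block is upright in the middle of the plate, and the gripper is lined up over the handle.

step_arm(
  rows=[
    [[1,0.3,-0.1,-4,0,0,0],[1,0,0,-3,0,0,0],[1,0,0,-1.5,0,0,0],[1,0,0,-0.4,0,0,0],[1,0,0,0,0,0,0],[1,0,0,0,0,0,0]],
  ],
)

```text
clock: 11.08
tool_pos: [0.5706, 0.3038, 0.0117]
orientation: [-90.1, 0.1, 177.3]
force: [0.1, -0.3, 0.1]
opening: 0.0879
```

step_arm(
  rows=[
    [[1,0,0,-0.4,0,0,0],[-1,0,0,0,0,0,0],[-1,0,0,0,0,0,0],[-1,0,0,0,0,0,0],[-1,0,0,0,0,0,0],[-1,0,0,0,0,0,0],[-1,0,0,0,0,0,0],[-1,0,0,0,0,0,0],[-1,0,0,0,0,0,0],[-1,0,0,0,0,0,0],[-1,0,0,0,0,0,0]],
  ],
)

```text
clock: 12.45
tool_pos: [0.5699, 0.3031, 0.0063]
orientation: [-90.0, -0.0, 177.3]
force: [0.3, -0.2, 0.1]
opening: 0.0009
```

The fingers shut without holding anything, so I'll look.

```bash
python3 - <<'E'
from h import *
a=ctrl.snapshot("top"); s=ctrl.snapshot("scene")
w=np.zeros((400,800,3),np.uint8)
w[:,:400]=cv2.resize(s[180:330,350:500],(400,400)); w[:,400:]=cv2.resize(a[130:260,150:280],(400,400)); cv2.imwrite("pics/c2.png",w)
print(ctrl.get_obs()["opening"],proj("scene",[.57,.303,.006]))
E
```

```text
-1.7077360097546995e-05 [[431.65923229 265.68882604]]
```

View pics/c2.png

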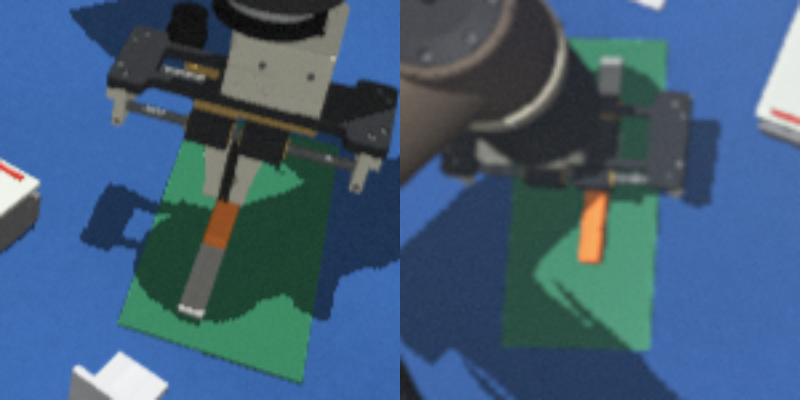

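```bash
python3 - <<'E'
from h import *
o=ctrl.get_obs(); print(o["tool_pos"],o["joint_pos"].round(2),o["force"])
s=ctrl.snapshot("scene"); 
for z in(0,.006,.015,.02,.03,.04): print(z,proj("scene",[.57,.303,z]).round(1))
print("handle axis pts", proj("scene",[[.541+d*.9989,.304-d*.047,.021] for d in(-.055,.03,.055)]).round(1))
c=cv2.resize(s[215:305,385:475],(600,600),interpolation=cv2.INTER_CUBIC)
for z,col in((.006,(255,255,0)),(.025,(0,255,255))):
    p=(proj("scene",[.57,.303,z])[0]-[385,215])*600/90; cv2.drawMarker(c,(int(p[0]),int(p[1])),col,1,14)
cv2.imwrite("pics/c3.png",c)
E
```

```text
[0.56994563 0.303152   0.00635754] [ 45.29  27.04 -15.26   0.   -47.7   42.02] [0.04163603 0.38766045 0.48629402]
0 [[431.2 267.7]]
0.006 [[431.7 265.7]]
0.015 [[432.4 262.6]]
0.02 [[432.8 260.9]]
0.03 [[433.6 257.4]]
0.04 [[434.5 253.9]]
handle axis pts [[440.6 237.6]
 [432.6 260.8]
 [430.  268.3]]
```

View pics/c3.png

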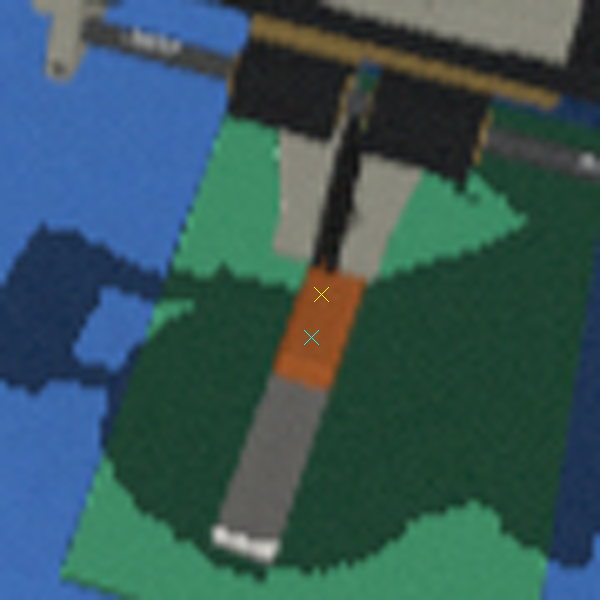

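The fingertips are visibly above the handle. They look about 30 mm higher than the reported TCP. I'll open the fingers and go down in guarded steps, watching the force.

step_arm(
  rows=[
    [[0,0,0,0,0,0,0],[0,0,0,0,0,0,0],[0,0,0,0,0,0,0],[0,0,0,0,0,0,0],[0,0,0,-0.2,0,0,0],[0,0,0,-0.2,0,0,0],[0,0,0,0,0,0,0]],
  ],
)

```text
clock: 13.48
tool_pos: [0.5698, 0.303, 0.0021]
orientation: [-90.0, -0.0, 177.3]
force: [0.1, 0.0, -0.2]
opening: 0.0437
```

step_arm(
  rows=[
    [[0,0,0,-0.3,0,0,0],[0,0,0,-0.3,0,0,0],[0,0,0,0,0,0,0]],
  ],
)

```text
clock: 13.85
tool_pos: [0.5697, 0.303, -0.004]
orientation: [-90.0, -0.0, 177.3]
force: [0.9, 0.2, 1.0]
opening: 0.0437
```

```bash
python3 - <<'E'
from h import *
o=ctrl.get_obs(); print(o["tool_pos"],o["force"])
s=ctrl.snapshot("scene"); c=cv2.resize(s[215:305,385:475],(600,600),interpolation=cv2.INTER_CUBIC); cv2.imwrite("pics/c4.png",c)
E
```

```text
[ 0.56970637  0.30296141 -0.00404618] [0.89203792 0.17438944 1.03006571]
```

View pics/c4.png

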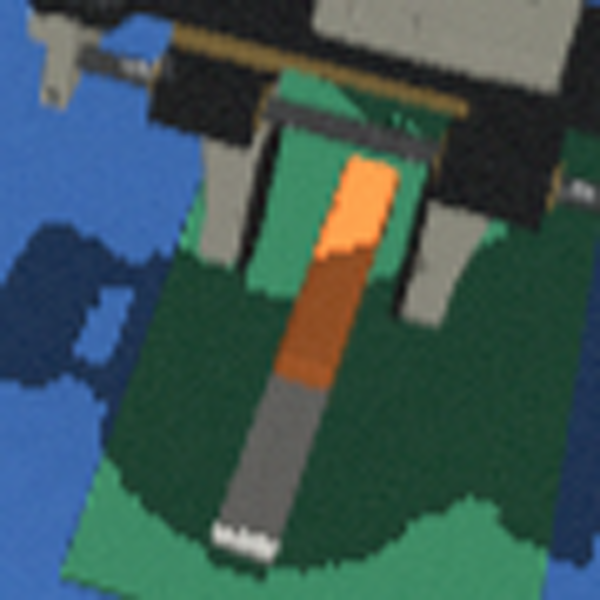

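step_arm(
  rows=[
    [[0,0,0,-0.5,0,0,0],[0,0,0,-0.5,0,0,0],[0,0,0,0,0,0,0]],
  ],
)

```text
clock: 14.28
tool_pos: [0.5696, 0.3028, -0.0143]
orientation: [-90.0, -0.0, 177.3]
force: [-0.0, 0.4, 0.9]
opening: 0.0439
```

step_arm(
  rows=[
    [[0,0,0,-0.4,0,0,0],[0,0,0,0,0,0,0]],
  ],
)

```text
clock: 14.52
tool_pos: [0.5698, 0.303, -0.0179]
orientation: [-90.0, -0.0, 177.3]
force: [-0.9, -0.4, -0.7]
opening: 0.0435
```

step_arm(
  rows=[
    [[0,0,0,-0.2,0,0,0],[0,0,0,0,0,0,0]],
  ],
)

```text
clock: 14.78
tool_pos: [0.5699, 0.3031, -0.0197]
orientation: [-90.0, -0.0, 177.3]
force: [0.4, 0.3, 0.7]
opening: 0.0439
```

step_arm(
  rows=[
    [[0,0,0,-0.2,0,0,0],[0,0,0,0,0,0,0]],
  ],
)

```text
clock: 15.02
tool_pos: [0.5699, 0.3031, -0.0218]
orientation: [-90.0, -0.0, 177.3]
force: [-1.0, 1.3, 0.3]
opening: 0.0439
```

step_arm(
  rows=[
    [[0,0,0,-0.2,0,0,0],[0,0,0,0,0,0,0]],
  ],
)

```text
clock: 15.28
tool_pos: [0.5698, 0.3031, -0.0238]
orientation: [-90.0, -0.0, 177.3]
force: [0.2, -0.1, 0.1]
opening: 0.0441
```

step_arm(
  rows=[
    [[0,0,0,-0.15,0,0,0],[0,0,0,0,0,0,0]],
  ],
)

```text
clock: 15.52
tool_pos: [0.5699, 0.3031, -0.0253]
orientation: [-90.0, -0.0, 177.3]
force: [-0.4, -0.5, -0.5]
opening: 0.0439
```

step_arm(
  rows=[
    [[-1,0,0,0,0,0,0],[-1,0,0,0,0,0,0],[-1,0,0,0,0,0,0],[-1,0,0,0,0,0,0],[-1,0,0,0,0,0,0],[-1,0,0,0,0,0,0]],
  ],
)

```text
clock: 16.27
tool_pos: [0.5701, 0.3033, -0.0251]
orientation: [-90.0, 0.0, 177.3]
force: [0.1, 0.6, -0.1]
opening: 0.0175
```

Gripped: opening 17.5 mm. Next I'll lift, turn towards the case axis and move to the pre-insert pose.

step_arm(
  rows=[
    [[-1,0,0,0.5,0,0,0],[-1,0,0,2,0,0,0],[-1,0,0,4,0,0,0],[-1,-1,-1.6,4,0,0,-2],[-1,-1.5,-2.5,0,0,0,-2.5],[-1,-1.5,-2.5,0,0,0,-2.5],[-1,-1.5,-2.5,0,0,0,-2.5],[-1,-1.5,-2.5,0,0,0,-2.5],[-1,-1.5,-2.5,0,0,0,-2.5],[-1,-1.5,-2.5,0,0,0,-2.5],[-1,-1,-1,0,0,0,0],[-1,0,0,0,0,0,0]],
  ],
)

```text
clock: 17.77
tool_pos: [0.4597, 0.1269, 0.0803]
orientation: [-90.0, 0.0, 160.3]
force: [0.7, 0.6, -0.2]
opening: 0.0177
```

```bash
python3 - <<'E'
from h import *
o=ctrl.get_obs(); print(o["tool_pos"],o["orientation"],o["force"],o["opening"])
a=ctrl.snapshot("top");s=ctrl.snapshot("scene"); cv2.imwrite("pics/t5.png",a);cv2.imwrite("pics/s5.png",s)
w=np.zeros((400,800,3),np.uint8)
w[:,:400]=cv2.resize(s[130:280,280:430],(400,400),interpolation=cv2.INTER_CUBIC); w[:,400:]=cv2.resize(a[110:260,230:380],(400,400),interpolation=cv2.INTER_CUBIC); cv2.imwrite("pics/c5.png",w)
E
```

```text
[0.45966798 0.12687283 0.08029031] [-9.00319123e+01  1.94385727e-02  1.60335330e+02] [ 0.68159077  0.64644256 -0.16925218] 0.01773220831357262
```

View pics/c5.png

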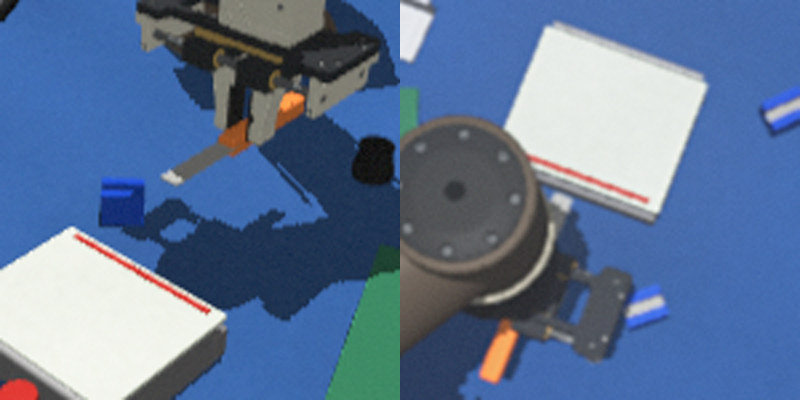

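```bash
python3 - <<'E'
from h import *
Ps=[];
for n in("scene","top"):
    K,R,t=cam(n); Ps.append(K@np.c_[R,t])
X=cv2.triangulatePoints(Ps[0],Ps[1],np.array([[344.2],[196.5]]),np.array([[290.4],[183.6]])); X=X[:3,0]/X[3]; print(X, proj("scene",X),proj("top",X))
E=[.5548,.0928,.1176]; print(proj("scene",E),proj("top",E))
E
```

```text
[0.552673   0.09190197 0.11796425] [[343.8615403  196.48172192]] [[290.23805989 183.65038062]]
[[343.90471329 197.20554481]] [[289.91015538 182.84149702]]
```

step_arm(
  rows=[
    [[-1,0,0,-2,0,0,0],[-1,0,0,-3,0,0,0],[-1,0,0,-2,0,0,0],[-1,0,0,-1.0,0,0,0],[-1,0,0,-0.3,0,0,0],[-1,0,0,0,0,0,0],[-1,0,0,0,0,0,0],[-1,0,0,0,0,0,0]],
  ],
)

```text
clock: 18.88
tool_pos: [0.4603, 0.1274, -0.0026]
orientation: [-90.1, 0.0, 160.3]
force: [-0.7, 0.3, -1.3]
opening: 0.0173
```

```bash
python3 - <<'E'
from h import *
o=ctrl.get_obs(); T=o["tool_pos"]; print(T,o["orientation"],o["force"],o["opening"])
a=ctrl.snapshot("top");s=ctrl.snapshot("scene")
tip=T+[.095,-.0345,.0375]; print(tip,proj("scene",tip),proj("top",tip))
w=np.zeros((400,800,3),np.uint8)
def crop(im,n,x0,y0,q,pts):
    c=cv2.resize(im[y0:y0+q,x0:x0+q],(400,400),interpolation=cv2.INTER_CUBIC); return c
w[:,:400]=crop(s,"scene",280,160,100,0); w[:,400:]=crop(a,"top",250,140,100,0); cv2.imwrite("pics/c6.png",w)
E
```

```text
[ 0.46029937  0.1274022  -0.00257728] [-9.00545186e+01  3.68610301e-02  1.60314020e+02] [-0.74309636  0.34279174 -1.28929955] 0.017278723105161913
[0.55529937 0.0929022  0.03492272] [[342.51243523 227.14545089]] [[291.77274028 189.38221393]]
```

View pics/c6.png

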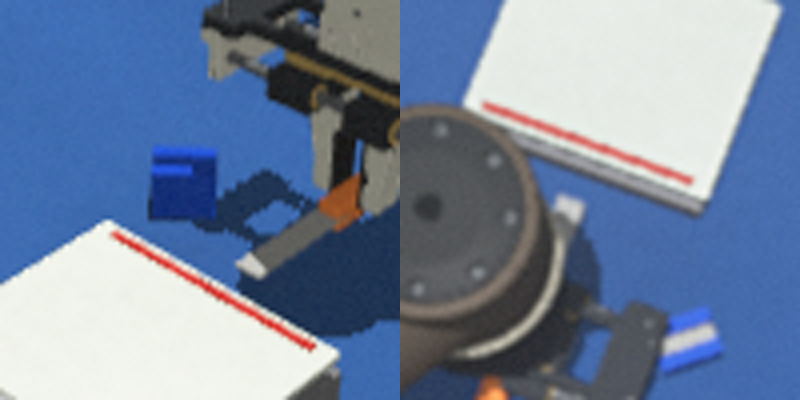

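The tip is where I predicted, at z ≈ 35 mm. I'll insert it now.

step_arm(
  rows=[
    [[-1,0.7,-0.25,0,0,0,0],[-1,0.8,-0.28,0,0,0,0],[-1,0.8,-0.3,0,0,0,0],[-1,0.5,-0.17,0,0,0,0],[-1,0.5,-0.17,0,0,0,0],[-1,0.3,-0.11,0,0,0,0],[-1,0,0,0,0,0,0],[-1,0,0,0,0,0,0]],
  ],
)

```text
clock: 19.98
tool_pos: [0.4958, 0.1144, -0.0031]
orientation: [-90.0, -0.0, 160.3]
force: [-0.1, -1.0, -0.4]
opening: 0.0176
```

step_arm(
  rows=[
    [[-1,0,0,0.6,0,0,0],[-1,0.09,-0.03,0.6,0,0,0],[-1,0.17,-0.06,0.57,0,0,0],[-1,0.19,-0.07,0.6,0,0,0],[-1,0.24,-0.08,0.64,0,0,0],[-1,0,0,0,0,0,0],[-1,0,0,0,0,0,0]],
  ],
)

```text
clock: 20.85
tool_pos: [0.5033, 0.1121, 0.0271]
orientation: [-90.0, 0.0, 160.3]
force: [-0.7, 0.0, -1.4]
opening: 0.0176
```

```bash
python3 - <<'E'
from h import *
o=ctrl.get_obs(); T=o["tool_pos"]; print(T,o["orientation"],o["force"],o["opening"])
a=ctrl.snapshot("top");s=ctrl.snapshot("scene")
tip=T+[.095,-.0345,.0375]; print(tip,proj("scene",tip))
w=np.zeros((400,800,3),np.uint8)
w[:,:400]=cv2.resize(s[140:280,250:390],(400,400),interpolation=cv2.INTER_CUBIC); w[:,400:]=cv2.resize(a[100:230,230:360],(400,400),interpolation=cv2.INTER_CUBIC); cv2.imwrite("pics/c7.png",w)
E
```

```text
[0.50333849 0.11207457 0.0271234 ] [-9.00332569e+01  4.05284512e-02  1.60315943e+02] [-0.7247812   0.02282022 -1.43573641] 0.017619063665281195
[0.59833849 0.07757457 0.0646234 ] [[329.57662697 225.94744945]]
```

View pics/c7.png

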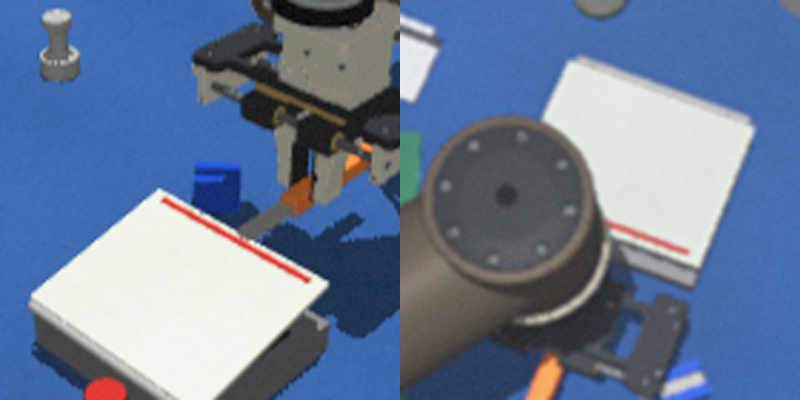

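step_arm(
  rows=[
    [[-1,0.39,-0.14,0.86,0,0,0],[-1,0.39,-0.14,0.86,0,0,0],[-1,0,0,0,0,0,0],[-1,0.5,-0.18,0.77,0,0,0],[-1,0.5,-0.18,0.77,0,0,0],[-1,0.75,-0.27,0.88,0,0,0],[-1,0.75,-0.27,0.88,0,0,0],[-1,0,0,0,0,0,0],[-1,0,0,0,0,0,0]],
  ],
)

```text
clock: 22.08
tool_pos: [0.5361, 0.1002, 0.0773]
orientation: [-90.0, 0.0, 160.3]
force: [-0.4, 0.4, -1.1]
opening: 0.0178
```

```bash
cat > lid.py <<'E'
from h import *
def lid(s):
    b,g,r=[s[:,:,i].astype(int) for i in range(3)]
    m=np.zeros(r.shape,np.uint8); m[60:290,240:400]=((r>g+60)&(r>b+60)&(g<110))[60:290,240:400]
    n,L,st,c=cv2.connectedComponentsWithStats(m); o=np.array([.6553,.0568,0]); x=np.array([.9415,-.337,0]); y=np.array([.337,.9415,0])
    for i in range(1,n):
        if st[i,4]>15 and c[i,1]<258: print("red",c[i].round(1),st[i])
    for f in np.arange(0,1.9,.1):
        P=o+[0,0,.043]+x*.065+.134*(-np.cos(f)*x+[0,0,np.sin(f)])+.003*(np.sin(f)*x+[0,0,np.cos(f)])
        print(round(f,1),proj("scene",P).round(0)[0],end=";")
E
python3 - <<'E'
from lid import *
o=ctrl.get_obs(); T=o["tool_pos"]; print(T,o["orientation"],o["force"],o["opening"])
s=ctrl.snapshot("scene"); cv2.imwrite("pics/s8.png",s); lid(s)
E
```

```text
[0.5361034  0.10016393 0.07727788] [-9.00289363e+01  4.08226908e-02  1.60303225e+02] [-0.44931179  0.43733143 -1.13670922] 0.01775352672394481
red [365.8 187.6] [362 184   9   9  36]
red [345.4 196.1] [339 190  12  13  74]
red [323.4 207.3] [296 193  54  29 125]
0.0 [332. 231.];0.1 [332. 226.];0.2 [331. 222.];0.3 [330. 218.];0.4 [329. 214.];0.5 [327. 211.];0.6 [325. 208.];0.7 [322. 206.];0.8 [319. 204.];0.9 [315. 202.];1.0 [311. 201.];1.1 [307. 201.];1.2 [302. 202.];1.3 [297. 203.];1.4 [292. 204.];1.5 [287. 207.];1.6 [282. 210.];1.7 [276. 214.];1.8 [271. 218.];
```

The lid is at about 0.65 rad, as planned. I'll continue.

step_arm(
  rows=[
    [[-1,0.88,-0.31,0.68,0,0,0],[-1,0.88,-0.31,0.68,0,0,0],[-1,0.93,-0.33,0.5,0,0,0],[-1,0.93,-0.33,0.5,0,0,0],[-1,0.97,-0.35,0.34,0,0,0],[-1,0.97,-0.35,0.34,0,0,0],[-1,0.99,-0.35,0.17,0,0,0],[-1,0.99,-0.35,0.17,0,0,0],[-1,0.6,-0.21,0.03,0,0,0],[-1,0.6,-0.21,0.03,0,0,0],[-1,0,0,0,0,0,0],[-1,0,0,0,0,0,0]],
  ],
)

```text
clock: 23.62
tool_pos: [0.623, 0.0692, 0.1115]
orientation: [-90.0, 0.0, 160.3]
force: [-0.9, 1.1, -0.3]
opening: 0.0173
```

```bash
python3 - <<'E'
from lid import *
o=ctrl.get_obs(); T=o["tool_pos"]; print(T,o["orientation"],o["force"],o["opening"])
s=ctrl.snapshot("scene"); a=ctrl.snapshot("top"); lid(s)
w=np.zeros((400,800,3),np.uint8)
w[:,:400]=cv2.resize(s[120:290,250:420],(400,400),interpolation=cv2.INTER_CUBIC); w[:,400:]=cv2.resize(a[80:230,230:380],(400,400),interpolation=cv2.INTER_CUBIC); cv2.imwrite("pics/c9.png",w)
E
```

```text
[0.62301394 0.06917842 0.11148404] [-9.00009696e+01  4.00986499e-03  1.60310641e+02] [-0.94999767  1.11467964 -0.32609598] 0.01734741724744651
red [337.1 192.8] [335 189   6   8  24]
red [316.3 201.2] [310 195  13  14  96]
red [282.4 213.2] [254 196  56  35 102]
0.0 [332. 231.];0.1 [332. 226.];0.2 [331. 222.];0.3 [330. 218.];0.4 [329. 214.];0.5 [327. 211.];0.6 [325. 208.];0.7 [322. 206.];0.8 [319. 204.];0.9 [315. 202.];1.0 [311. 201.];1.1 [307. 201.];1.2 [302. 202.];1.3 [297. 203.];1.4 [292. 204.];1.5 [287. 207.];1.6 [282. 210.];1.7 [276. 214.];1.8 [271. 218.];
```

View pics/c9.png

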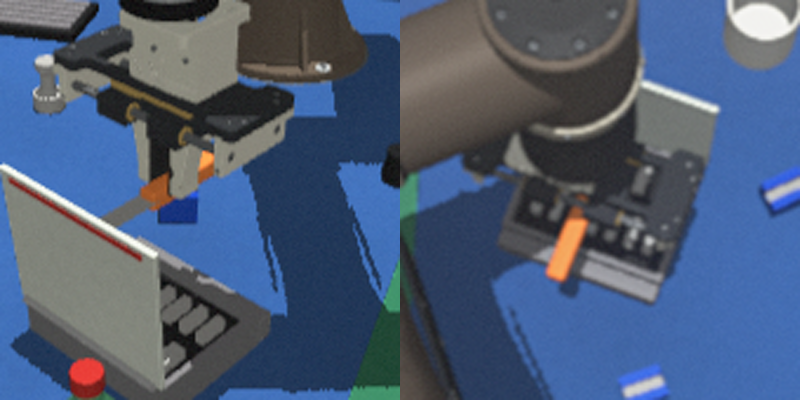

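The lid stands at about 1.63 rad. I'll retract and carry the tool back to the mat.

step_arm(
  rows=[
    [[-1,-1.3,0.5,0,0,0,0],[-1,-3.3,1.2,0,0,0,0],[-1,-3.5,1.2,0,0,0,0],[-1,-3.5,1.2,0,0,0,0],[-1,-3,1.1,0,0,0,0],[-1,1.3,2.6,0,0,0,2.5],[-1,1.6,3.1,0,0,0,3],[-1,1.6,3.1,0,0,0,3],[-1,1.6,3.1,0,0,0,3],[-1,1.6,3.1,0,0,0,3],[-1,1.6,3.1,0,0,0,2.5],[-1,0,0,0,0,0,0]],
  ],
)

```text
clock: 25.22
tool_pos: [0.57, 0.304, 0.111]
orientation: [-90.0, -0.0, 177.4]
force: [-0.1, -1.6, -0.6]
opening: 0.0177
```

step_arm(
  rows=[
    [[-1,0,0,0,0,0,0],[-1,0,0,-3,0,0,0],[-1,0,0,-4,0,0,0],[-1,0,0,-3,0,0,0],[-1,0,0,-1.5,0,0,0],[-1,0,0,-0.8,0,0,0],[-1,0,0,0,0,0,0],[-1,0,0,0,0,0,0]],
  ],
)

```text
clock: 26.22
tool_pos: [0.5707, 0.3027, -0.0103]
orientation: [-90.1, 0.1, 177.3]
force: [-0.2, 1.2, -1.3]
opening: 0.0175
```

step_arm(
  rows=[
    [[-1,0,0,-0.5,0,0,0],[-1,0,0,-0.4,0,0,0],[-1,0,0,-0.3,0,0,0],[-1,0,0,0,0,0,0],[-1,0,0,0,0,0,0]],
  ],
)

```text
clock: 26.85
tool_pos: [0.5701, 0.3022, -0.0234]
orientation: [-90.0, 0.0, 177.3]
force: [-0.5, 0.1, -0.3]
opening: 0.0176
```

step_arm(
  rows=[
    [[-1,0,0,-0.2,0,0,0],[-1,0,0,0,0,0,0],[-1,0,0,0,0,0,0]],
  ],
)

```text
clock: 27.22
tool_pos: [0.5703, 0.3024, -0.0251]
orientation: [-90.0, 0.0, 177.3]
force: [-1.0, 0.7, 2.9]
opening: 0.0176
```

Contact with the mat. I'll release and go up.

step_arm(
  rows=[
    [[-0.4,0,0,0,0,0,0],[0,0,0,0,0,0,0],[0,0,0,0,0,0,0],[0,0,0,0,0,0,0],[0,0,0,1,0,0,0],[0,0,0,3,0,0,0],[0,0,0,5,0,0,0],[0,0,0,5,0,0,0],[0,-4,4,3,0,0,0],[0,-4,4,0,0,0,0],[0,-4,4,0,0,0,0],[0,0,0,0,0,0,0]],
  ],
)

```text
clock: 28.72
tool_pos: [0.4487, 0.4239, 0.145]
orientation: [-90.1, 0.0, 177.6]
force: [0.6, -0.3, -0.6]
opening: 0.0442
```

```bash
python3 - <<'E'
from lid import *
o=ctrl.get_obs(); print(o["tool_pos"],o["force"],o["clock"])
s=ctrl.snapshot("scene"); a=ctrl.snapshot("top"); lid(s)
w=np.zeros((600,800,3),np.uint8)
w[:300,:450]=cv2.resize(s[100:340,140:500],(450,300)); w[300:]=cv2.resize(a[70:265,70:590],(800,300),interpolation=cv2.INTER_CUBIC); cv2.imwrite("pics/c10.png",w)
E
```

```text
[0.448683   0.42385762 0.14503516] [ 0.5502057  -0.28114536 -0.63748185] 28.725
red [282.5 213.2] [254 196  56  35 104]
0.0 [332. 231.];0.1 [332. 226.];0.2 [331. 222.];0.3 [330. 218.];0.4 [329. 214.];0.5 [327. 211.];0.6 [325. 208.];0.7 [322. 206.];0.8 [319. 204.];0.9 [315. 202.];1.0 [311. 201.];1.1 [307. 201.];1.2 [302. 202.];1.3 [297. 203.];1.4 [292. 204.];1.5 [287. 207.];1.6 [282. 210.];1.7 [276. 214.];1.8 [271. 218.];
```

View pics/c10.png

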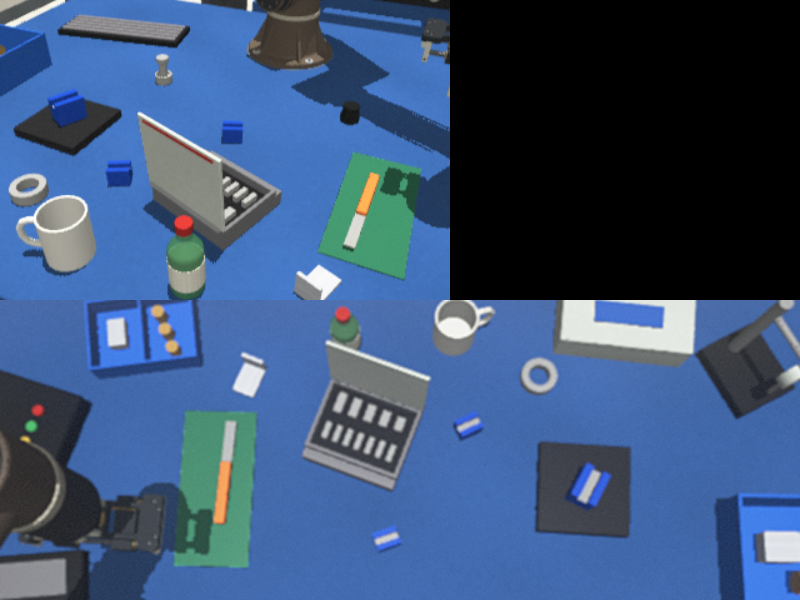

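The lid is upright, the block stands on the plate, the tool lies on the mat, and the gripper is clear of everything. I'll hand it in.

```bash
python3 -c "
from plant import ctrl
print(ctrl.close_job())"
```

```text
the job is handed in; nothing more can be done
None
```

The case is open and the job is handed in. I moved the blue block to the middle of the granite plate, levered the lid up with the blade, and laid the pry tool back on the mat.

**Last checks (pictures from both cameras at about 29 s on the clock):**
- **Lid:** it stands at about 1.63 rad, judged from the red stripe. It stayed put after the tool was withdrawn.
- **Block:** upright, near the plate's centre.
- **Pry tool:** flat on the green mat, let go.
- **Bystanders:** they look unmoved in the pictures; I did not measure their shift.
- **Gripper:** clear of everything.

**What disagreed:**
- **Fingertip height:** the real fingertips sit about 33 mm higher than the reported TCP. My first grip on the pry tool shut on nothing because of this.
- **Recovery:** I saw the gap in the pictures and went down in small steps, watching the force, until the fingers were around the handle. I used the corrected height from there on; triangulating the blade tip matched it to about 2 mm.
- **Block grip:** the block had been moved before I noticed this. It was probably held by only about its top 7 mm, but it was set down without trouble.

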